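# Tuck the copper flashing under the roof shingle and hold it flat

## Task

On the table is a small model of a sloping roof: pick up the copper flashing by its upright rib and tuck its plain flat edge up the slope at least 2 cm under the wide middle shingle, square and centred, without lifting the shingle or disturbing the other things. Then press the flashing down flat on the roof board with a light steady push, and finish like that, with the flashing still gripped and pressed; do not let go.

Things in the scene. Friction and masses are not known exactly. Their poses are not given: they have to be found in the camera images.
- copper_flashing: The copper-coloured flashing to fit, loose, about 0.12 kg: a flat rigid plate 100 (its x) x 80 (its y) x 4 mm thick with an upright rib on top to hold it by. The rib runs along x, from x = -48 to x = +8 mm, is 12 mm wide (y from -6 to +6 mm) and rises to 34 mm above the underside. The plain flat edge to tuck in is the one at x = +50 mm; the 42 mm next to it are flat plate. Origin: centre of the underside; x points to the plain edge, z up. It starts flat on the table.
- copper_flashing_edge (a point): Middle of the plain edge of the copper flashing, on its underside (x = +50 mm).
- copper_flashing_tail (a point): Middle of the opposite, hemmed edge of the copper flashing, on its underside (x = -50 mm).
- copper_flashing_rib (a point): Top of the copper flashing's rib, middle of its length (x = -20 mm, 34 mm above the underside).
- deck: The plywood roof board, fixed, pitched at 12 degrees (0.209 rad), low edge nearest the robot. Origin: on the board's upper surface straight below the middle of the wide shingle's free lower edge. x points up the slope along the board, y across it to the left, z square out of the board. Bare board reaches 105 mm down the slope from the origin and 100 mm to either side. A lath across the slope stops anything pushed 56 mm or more up from the origin.
- shingle_lip (a point): Middle of the wide shingle's free lower edge, on its underside, 8 mm above the board when it lies down.
- shingle_flap (a joint): Hinge of the wide middle shingle (medium brown wood, 130 mm wide across the slope, 66 mm long, 4 mm thick), along its upper edge: 0 = lying down, parallel to the board with an 8 mm gap under it; positive = lifted (rad; 0.1 rad is about 6.6 mm at the free edge). A light spring holds it down: about 0.7 N at the edge begins to lift it. Fixed, darker half shingles stand at the same height on either side of it.
- zinc_flashing: A bare grey steel flashing, a bystander: the same shape, 100 x 60 mm, rib 34 mm high. Origin: centre of the underside. May lie on either side of the roof.
- masking_tape: Roll of masking tape lying flat, 84 mm across, 18 mm high, a bystander; origin centre of the underside.
- pigment_jar: Small clear jar with white lid, 40 mm across, 36 mm high, a bystander; origin centre of the underside.
- marker: White marker with blue cap, 131 mm long, lying, a bystander; origin centre of the underside.
- screwdriver: Small screwdriver with blue handle, 128 mm long, lying, a bystander; origin centre of the underside.
- mix_cup: Red mixing cup, 41 mm across, 28 mm high, a bystander; origin centre of the underside.
Mind the look-alikes: they are no part of the job. Several things have the shape of the copper_flashing; the one meant has the colours described above.

How it is judged:
On the way, in this order (a step that is already met when the one before it is completed fails the run):
1. the copper flashing is picked up off the table (height (world z) of copper_flashing above 0.045 m and contact force between the fingers and copper_flashing above 1 N), for 0.1 s.
2. its plain edge is under the wide shingle by 2 cm (18 mm counts), centred within 18 mm (x of copper_flashing_edge in the frame of deck between 0.018 and 0.055 m and y of copper_flashing_edge in the frame of deck between -0.018 and 0.018 m and z of copper_flashing_edge in the frame of deck between -0.004 and 0.007 m), for 0.2 s.
At the end, for the whole second after the job is handed in: Plain edge of the copper flashing 18 to 55 mm under the wide shingle, centred within 18 mm, square within 0.12 rad; plate flat on the board (edges within 3 mm, tilt under 0.05 rad), pressed with over 3 N, still touched by the fingers with over 2 N; shingle down (under 0.03 rad) (x of copper_flashing_edge in the frame of deck between 0.018 and 0.055 m and y of copper_flashing_edge in the frame of deck between -0.018 and 0.018 m and z of copper_flashing_edge in the frame of deck between -0.003 and 0.003 m and z of copper_flashing_tail in the frame of deck between -0.003 and 0.003 m and angle between the z axis of copper_flashing and the z axis of deck, either way round below 0.05 rad and angle between the x axis of copper_flashing and the x axis of deck, either way round below 0.12 rad and value of joint shingle_flap below 0.03 rad and contact force between copper_flashing and deck above 3 N and contact force between the fingers and copper_flashing above 2 N); the arm keeps its last pose, push and grip.
It fails at once if the wide shingle is lifted (more than 0.08 rad, about 5 mm at its edge) (value of joint shingle_flap above 0.08 rad).
It fails at once if the flashing is pressed on the roof board with more than 60 N (contact force between copper_flashing and deck above 60 N).
It fails at once if one of the other things is moved by more than 3 cm (distance of any of zinc_flashing, masking_tape, pigment_jar, marker, screwdriver, mix_cup from where it was at the start of the episode above 0.03 m).
It also fails if it takes over 35 s, if anything falls off the work surface, if the arm or the gripper's body presses on something with over 40 N, if the wrist force passes 120 N, or if a joint passes its speed limit or range.

## Robot

A 6-joint arm with a two-finger parallel gripper is mounted at the origin on a cart in front of the work surface, level with it; the furniture and walls round the work are solid. World frame = base frame: x ahead of the robot, y to its left, z up, the work surface at z = 0. Lengths are in m, angles in rad, forces in N, time in s.
With the tool pointing down it reaches from about 0.3 to 0.775 m from the base axis. Payload 14.6 kg.
Tool frame: the origin (TCP) lies on the mounting face of the last link; the fingertips stand 199 mm ahead of it and the grasp point (between the pads) lies 180 mm ahead of it; z points along the fingers, y is the direction in which the jaws open and shut (so a half turn about z gives the same grasp; the last joint's range is limited). The gripper opens to 94 mm and grips with 3 to 60 N. Pads are 16 mm wide; open, the fingers measure 119 mm over their backs; the gripper's body (75 mm by 177 mm) begins 78 mm behind the grasp point.
Start: joints at [-1.291, 0.3, 1.521, -0, 1.321, -0.067], TCP at [0.187, -0.517, 0.405] pointing down, gripper open.
Joint ranges: [-3.03, 3.03], [-0.79, 2.21], [0.23, 2.52], [-1.04, 4.18], [0, 3.07], [-2.55, 2.55]. Speed limits (rad/s): [2.22, 2.22, 2.57, 3.14, 3.14, 3.14].

## Interface

Orientations are given as [roll, pitch, yaw] about the fixed x, y, z axes, in that order (R = Rz(yaw) Ry(pitch) Rx(roll)).
In Python, from station import sensors, vision, job gives the robot as it stands. The module is installed in compiled form; this text tells all that it offers.
- The arm moves only by the tool arm_command, never from a script. Its argument "plan" is one flat list of numbers, 5 for each row, row after row: the closure, from -1 (fully open) to 1 (shut), so that 0 is half open, then the shift along the world's x, y, z scaled (see below), then the turn about the world's z scaled (see below). A call has 1 to 20 rows; each row is the pose to reach, as a shift and turn from the pose commanded when the call began; what a row does not reach only later rows make up. The controller multiplies each number of a shift by 400 mm and each number of a turn by 120 degrees. A row lasts 1/10 s, in which the tool goes at most 50 mm and 8.59 degrees, less where a joint would pass 70% of its speed; a pose out of reach is approached as far as the arm can. A call with a number of a shift or a turn outside -1 to 1 is refused whole. A call with a gripper value outside its range is refused whole. The fingers move at their own pace and stop on an object; "newtons" is the grip in N (left out, the last holds). Time passes only in rows, so rows that repeat a pose let the fingers close. It gives the time, the measured TCP pose, the force and the opening at its end, in the units of the state.
- sensors.get_obs(): the state, without advancing time (a new reading comes with each control period).
- vision.camera(name): name is "scene" or "top" or "wrist"; returns the picture (384x512x3 uint8, blue, green, red); there is no depth.
- vision.camera_params(name): a dict with "intrinsics" (3x3 intrinsics, pixels), "rvec" (rotation vector, rad) and "tvec" (3), from world to camera coordinates, as OpenCV has them. Camera axes: x right, y down, z forward; pixel columns grow to the right and rows downward; lengths in m; the calibration is good to about 2 mm. A picture is of the moment at which its call begins: read the wrist's pose just before it. camera_params takes no time and is no camera call; for the wrist camera it gives the pose at the moment of the call.
- job.hand_in(): hands the job in, once; it reports no verdict.
Trained networks look in the newest picture that a camera, given by its name, has taken for a name from the list of things; names that differ only in an ending like _2 or _b are one class to them, and where a whole thing is asked for, a point or a joint stands for the part that bears it (a point fixed in the world has none). Each returns a list of dicts, best first, with "confidence" (0 to 1); they miss things now and then, are a little off and sometimes report something else, mostly with a low value. They report only what shows in the picture. A call takes as long as a camera call. They do not tell look-alikes from the thing itself.
- vision.search_frame(name, camera): "at" ([row, column] in pixels, amid what is visible of it).
- vision.silhouettes(name, camera): "mask" (384x512 bool, what is visible of it) and "at" ([row, column] in pixels, amid what is visible of it).
- vision.pinpoint(name, camera): "at" ([row, column] in pixels: a listed point, or the origin of a listed thing).
The state is a dict: "time_s": time; "qpos": joint angles; "joint_vel": joint speeds; "tau": joint torques, N m; "ee_pos": TCP position; "eef_rot": TCP orientation; "force": force on the tool from outside, world axes, zero at the start; "moment": the same for the moment, N m; "grip_width": finger opening in m.
Only numpy, scipy, OpenCV 4.12 (cv2) and the standard library are available. Lean on these libraries where they do the work, as an engineer would, in place of code of your own. Each camera call takes 0.05 s, during which the arm holds its last target.

## Working session

There is one attempt and no reset: what is moved stays moved. The work goes in short steps, Python scripts to look and compute and a tool call to move; the robot and the scene stay as the last step left them, time stands still between calls to the robot, and variables do not carry over. Pictures are saved under pics/ and viewed, and the job is handed in when it is done.

Besides the shell and the picture viewer there is one more tool, called after "Request:" by a JSON object that holds its "api" and its "payload", one argument or row to a line. arm_command: Moves the arm, as the interface text tells. Its arguments: {"type":"object","properties":{"plan":{"type":"array"},"newtons":{"type":"number"}},"required":["plan"]}

```bash
mkdir -p pics; ls; cat > h.py <<'E'
import numpy as np, cv2
from station import sensors, vision, job
def par(n):
    p=vision.camera_params(n); K=np.array(p["intrinsics"],float); R=cv2.Rodrigues(np.array(p["rvec"],float))[0]; t=np.array(p["tvec"],float).ravel(); return K,R,t
def ray(n,rc,p=None):
    K,R,t=p or par(n); d=R.T@np.linalg.inv(K)@np.array([rc[1],rc[0],1.]); return -R.T@t, d/np.linalg.norm(d)
def onz(n,rc,z=0,p=None):
    c,d=ray(n,rc,p); return c+d*(z-c[2])/d[2]
def proj(n,X,p=None):
    K,R,t=p or par(n); x=K@(R@np.asarray(X,float)+t); return x[1]/x[2],x[0]/x[2]
E
python3 - <<'E'
from h import *
o=sensors.get_obs(); print({k:np.round(v,3) for k,v in o.items()})
for n in("scene","top","wrist"):
    cv2.imwrite(f"pics/a_{n}.png",vision.camera(n))
    K,R,t=par(n);print(n,K.round(1).tolist(),(-R.T@t).round(3),R[2].round(3))
E
```

```text
pics
{'time_s': np.float64(0.0), 'qpos': array([-1.291,  0.301,  1.522,  0.   ,  1.321, -0.067]), 'joint_vel': array([-0.001,  0.   ,  0.001, -0.001,  0.003,  0.   ]), 'tau': array([-1.0000e-03, -5.3181e+01, -3.5274e+01,  7.1000e-02,  2.4000e-02,
       -0.0000e+00]), 'ee_pos': array([ 0.187, -0.517,  0.404]), 'eef_rot': array([-3.14 , -0.   ,  0.347]), 'force': array([0.029, 0.342, 0.404]), 'moment': array([ 0.006, -0.093, -0.018]), 'grip_width': np.float64(0.094)}
scene [[370.8, 0.0, 256.6], [0.0, 370.8, 190.7], [0.0, 0.0, 1.0]] [ 0.049 -0.972  0.521] [ 0.402  0.822 -0.403]
top [[444.4, 0.0, 258.4], [0.0, 444.4, 188.2], [0.0, 0.0, 1.0]] [ 0.377 -0.062  1.447] [ 0.109  0.026 -0.994]
wrist [[286.6, 0.0, 258.9], [0.0, 286.6, 193.7], [0.0, 0.0, 1.0]] [ 0.256 -0.492  0.383] [-0.237 -0.085 -0.968]
```

View pics/a_top.png

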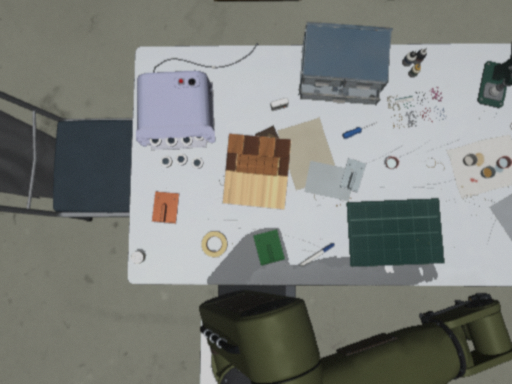

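View pics/a_scene.png

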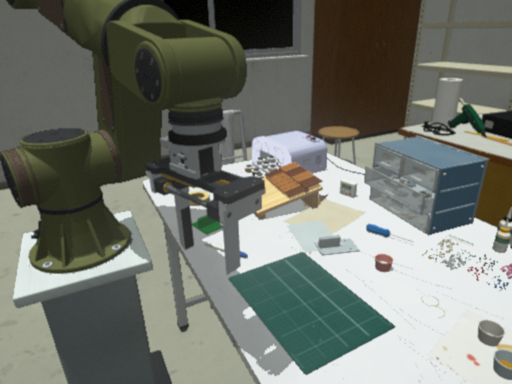

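View pics/a_wrist.png

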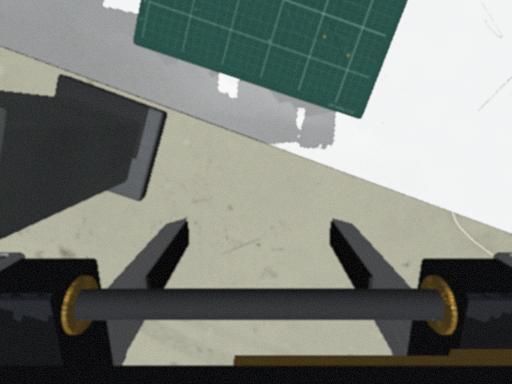

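```bash
python3 - <<'E'
from h import *
im=cv2.imread("pics/a_top.png")
a=cv2.resize(im[170:275,130:330],None,fx=4,fy=4,interpolation=2)
b=cv2.resize(im[125:215,215:375],None,fx=5,fy=5,interpolation=2)
cv2.imwrite("pics/c1.png",a);cv2.imwrite("pics/c2.png",b)
for n in["copper_flashing","copper_flashing_edge","copper_flashing_tail","copper_flashing_rib","deck","shingle_lip","zinc_flashing","masking_tape","pigment_jar","marker","screwdriver","mix_cup"]:
    r=vision.pinpoint(n,"top")
    print(n,[(np.round(x["at"],1).tolist(),round(x["confidence"],2),onz("top",x["at"],.0).round(3).tolist()) for x in r[:4]])
E
```

```text
copper_flashing [([246.3, 270.2], 0.72, [0.347, -0.062, 0.0]), ([207.5, 159.2], 0.56, [0.472, 0.302, 0.0])]
copper_flashing_edge [([188.8, 168.5], 0.84, [0.533, 0.273, 0.0]), ([235.0, 267.0], 0.78, [0.383, -0.052, 0.0])]
copper_flashing_tail [([224.3, 162.5], 0.76, [0.417, 0.289, 0.0]), ([258.8, 274.1], 0.68, [0.307, -0.075, 0.0])]
copper_flashing_rib [([212.6, 165.4], 0.97, [0.455, 0.281, 0.0]), ([258.4, 269.0], 0.57, [0.308, -0.058, 0.0])]
deck [([175.7, 255.1], 0.75, [0.577, -0.013, 0.0]), ([216.3, 163.9], 0.75, [0.443, 0.286, 0.0])]
shingle_lip [([172.7, 256.5], 0.66, [0.587, -0.017, 0.0])]
zinc_flashing [([172.9, 352.3], 0.75, [0.586, -0.331, 0.0])]
masking_tape [([241.5, 213.4], 0.57, [0.361, 0.122, 0.0])]
pigment_jar [([173.2, 255.1], 0.74, [0.585, -0.013, 0.0]), ([255.3, 138.0], 0.43, [0.316, 0.367, -0.0])]
marker [([257.5, 317.1], 0.48, [0.312, -0.213, 0.0])]
screwdriver [([129.9, 363.8], 0.61, [0.729, -0.371, 0.0])]
mix_cup [([164.7, 389.6], 0.44, [0.613, -0.453, 0.0])]
```

View pics/c1.png

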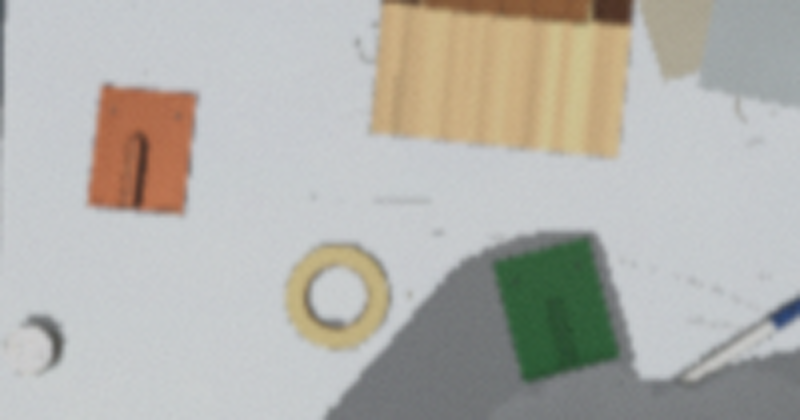

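View pics/c2.png

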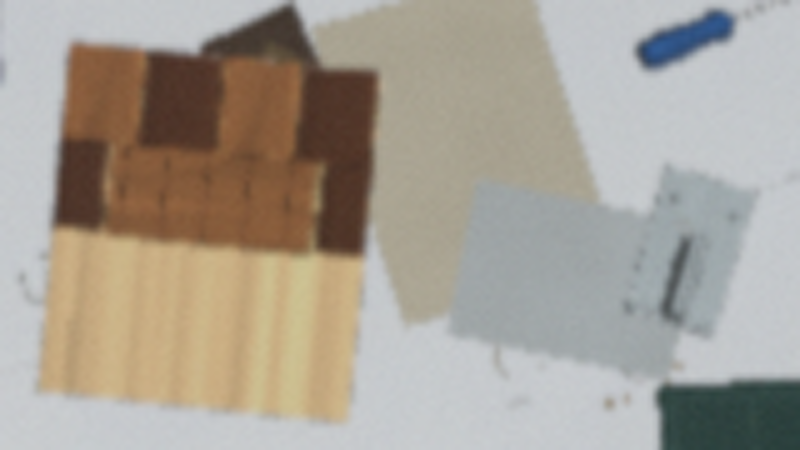

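```bash
python3 - <<'E'
from h import *
from scipy.optimize import least_squares
p=par("top")
im=cv2.imread("pics/a_top.png").astype(int)
m=((im[:,:,2]-im[:,:,0])>60); m[:, :145]=0;m[:,185:]=0;m[:185]=0;m[230:]=0
ys,xs=np.nonzero(m);r=cv2.minAreaRect(np.stack([xs,ys],1).astype(np.float32));print(r)
c=cv2.boxPoints(r);C=np.array([onz("top",(v,u),.004,p) for u,v in c]);print(C.round(4),np.linalg.norm(np.diff(C,axis=0),axis=1)); print(C.mean(0))
# deck fit
th=.2094
def dk(q):
    x,y,z,w=q; R=cv2.Rodrigues(np.array([0,0,w]))[0]@cv2.Rodrigues(np.array([0,-th,0.]))[0]; return R,np.array([x,y,z])
P=np.array([[-105,100,0],[-105,-100,0],[0,65,12],[0,-65,12]])/1e3
px=np.array([[37,391],[350,420],[104,234],[322,252]])/5+np.array([215,125])-.4
def f(q):
    R,t=dk(q); return np.concatenate([np.array(proj("top",R@X+t,p))[::-1]-u for X,u in zip(P,px)])
s=least_squares(f,[.58,0,.05,0]);print(s.x,s.fun.round(2)); 
J=s.jac;print(np.sqrt(np.diag(np.linalg.inv(J.T@J))))
E
```

```text
((165.00001525878906, 206.99998474121094), (23.411483764648438, 29.595653533935547), 6.340191841125488)
[[0.4292 0.3241 0.004 ]
 [0.5257 0.3162 0.004 ]
 [0.5172 0.2391 0.004 ]
 [0.4209 0.2476 0.004 ]] [0.09680274 0.07749914 0.09659583]
[0.47324229 0.28177106 0.004     ]
[ 0.57560627 -0.0206632   0.07608626 -0.10020235] [ 0.15 -0.08  0.83  0.55  0.41 -0.5  -1.37  0.03]
[0.00280692 0.00190151 0.02180234 0.0159839 ]
```

Request:
{"api": "arm_command", "payload": {
  "plan": [-1, 0.66, 1, 0, -0.206, -1, 0.66, 1, 0, -0.206, -1, 0.66, 1, 0, -0.206, -1, 0.66, 1, 0, -0.206, -1, 0.66, 1, 0, -0.206, -1, 0.66, 1, 0, -0.206, -1, 0.66, 1, 0, -0.206, -1, 0.66, 1, 0, -0.206, -1, 0.66, 1, 0, -0.206, -1, 0.66, 1, 0, -0.206, -1, 0.66, 1, 0, -0.206, -1, 0.66, 1, 0, -0.206]
}}

```text
time_s: 1.95
ee_pos: [0.451, -0.117, 0.4045]
eef_rot: [3.142, 0.0, -0.083]
force: [-0.5, 0.8, 0.0]
grip_width: 0.0942
```

```bash
python3 - <<'E'
from h import *
o=sensors.get_obs(); print(o["time_s"],o["ee_pos"],o["eef_rot"])
import pickle
P={}
for n in("wrist","scene"):
    P[n]=par(n); cv2.imwrite(f"pics/b_{n}.png",vision.camera(n))
pickle.dump(P,open("b.pkl","wb"))
E
```

```text
1.95 [ 0.4509764  -0.11697554  0.40454036] [ 3.14150207e+00  2.97640885e-04 -8.30793756e-02]
```

View pics/b_wrist.png

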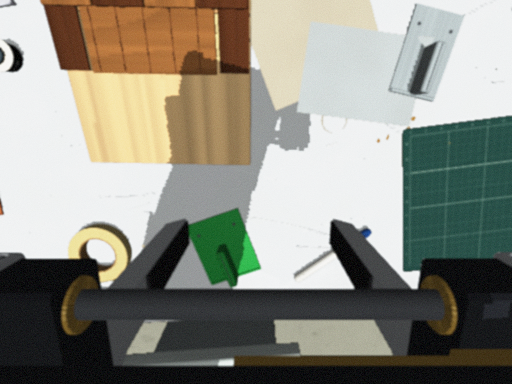

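View pics/b_scene.png

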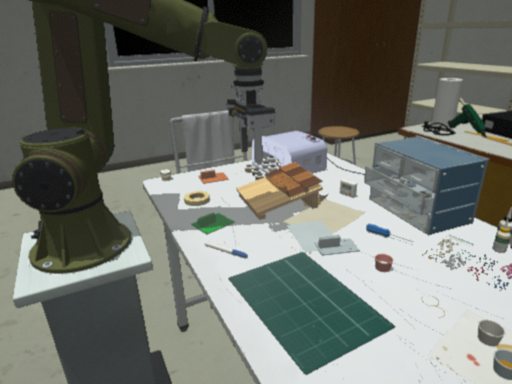

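```bash
python3 - <<'E'
from h import *
im=cv2.imread("pics/b_wrist.png");cv2.imwrite("pics/d1.png",cv2.resize(im[55:175,40:260],None,fx=3.5,fy=3.5,interpolation=2))
im=cv2.imread("pics/b_scene.png");cv2.imwrite("pics/d2.png",cv2.resize(im[150:230,225:335],None,fx=7,fy=7,interpolation=2))
E
```

```text
(no output)
```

View pics/d1.png

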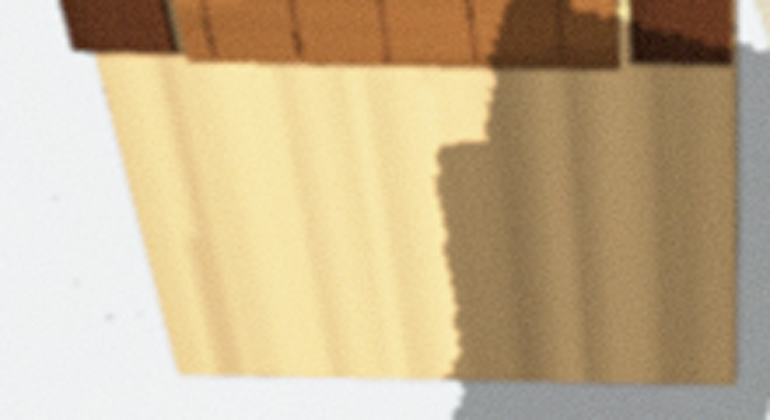

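View pics/d2.png

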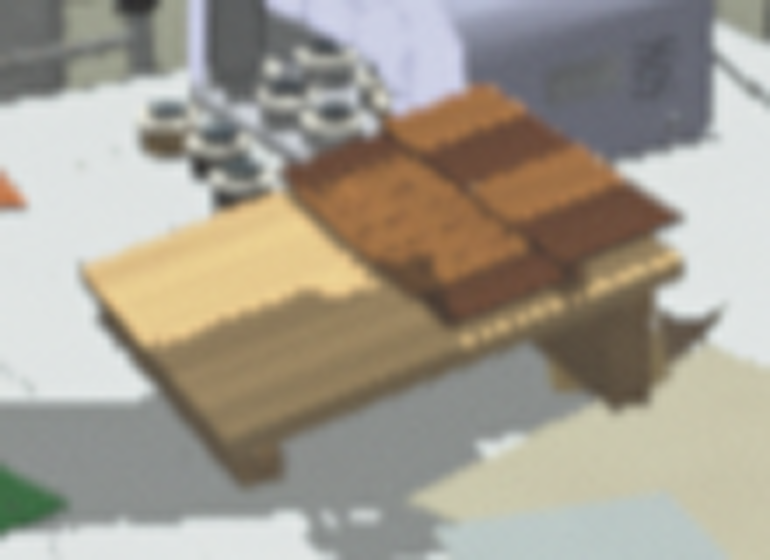

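```bash
cat > fit.py <<'E'
from h import *
import pickle
from scipy.optimize import least_squares
P=pickle.load(open("b.pkl","rb")); P["top"]=par("top")
th=.2094
def dk(q):
    x,y,z,w=q; R=cv2.Rodrigues(np.array([0,0,w]))[0]@cv2.Rodrigues(np.array([0,-th,0.]))[0]; return R,np.array([x,y,z])
BL,BR,LL,LR=[np.array(v)/1e3 for v in([-105,100,0],[-105,-100,0],[0,65,8],[0,-65,8])]
ob=[]
def add(cam,sc,off,L):
    for X,u in L: ob.append((cam,X,(np.array(u)+.5)/sc+np.array(off)-.5))
add("top",5,(215,125),[(BL,(37,391)),(BR,(350,420)),(LL,(104,234)),(LR,(322,252))])
add("wrist",3.5,(40,55),[(BL,(178,375)),(BR,(737,384)),(LL,(188,63)),(LR,(619,69))])
add("scene",7,(225,150),[(BL,(82,268)),(BR,(225,447))])
def f(q,ob=ob):
    R,t=dk(q); return np.concatenate([np.array(proj(c,R@X+t,P[c]))[::-1]-u for c,X,u in ob])
if __name__=="__main__":
    for sel in(("top","wrist","scene"),("wrist",),("wrist","scene"),("top","scene")):
        o2=[o for o in ob if o[0] in sel]
        s=least_squares(f,[.58,0,.05,0],args=(o2,),loss="soft_l1");print(sel,s.x.round(4),f(s.x,o2).reshape(-1,2).round(1).tolist())
E
python3 fit.py
```

```text
('top', 'wrist', 'scene') [ 0.5819 -0.0171  0.0482 -0.0952] [[0.1, -1.2], [-0.4, -1.0], [0.1, -1.1], [-2.6, -0.9], [-0.3, 0.9], [-0.2, 0.2], [1.1, -0.0], [0.2, -0.1], [-1.1, 0.2], [-0.1, -0.5]]
('wrist',) [ 0.5821 -0.0168  0.0482 -0.0945] [[-0.4, 0.8], [-0.4, 0.0], [0.8, -0.2], [-0.0, -0.4]]
('wrist', 'scene') [ 0.5822 -0.0168  0.0478 -0.0955] [[-0.4, 0.6], [-0.4, -0.0], [1.0, -0.3], [0.0, -0.3], [-1.0, 0.3], [0.0, -0.4]]
('top', 'scene') [ 0.5794 -0.0194  0.0489 -0.0981] [[0.7, -0.6], [0.2, -0.2], [0.8, -0.5], [-1.9, -0.1], [-1.4, 0.4], [-0.6, -0.2]]
```

Request:
{"api": "arm_command", "payload": {
  "plan": [-1, 0, 1, 0, 0, -1, 0, 1, 0, 0, -1, 0, 1, 0, 0, -1, 0, 1, 0, 0, -1, 0, 1, -0.18, 0, -1, 0, 1, -0.18, 0, -1, 0, 1, -0.18, 0, -1, 0, 1, -0.18, 0, -1, 0, 1, -0.18, 0, -1, 0, 1, -0.18, 0]
}}

```text
time_s: 3.05
ee_pos: [0.4511, 0.2829, 0.3319]
eef_rot: [3.141, 0.001, -0.084]
force: [0.0, -0.6, -0.0]
grip_width: 0.0944
```

```bash
python3 - <<'E'
from h import *
o=sensors.get_obs(); print(o["time_s"],o["ee_pos"],o["eef_rot"],o["force"])
import pickle
p=par("wrist"); im=vision.camera("wrist"); cv2.imwrite("pics/e_wrist.png",im); pickle.dump(p,open("e.pkl","wb"))
for n in["copper_flashing","copper_flashing_edge","copper_flashing_tail","copper_flashing_rib"]:
    z=.034 if 'rib' in n else 0
    print(n,[(np.round(x["at"],1).tolist(),round(x["confidence"],2),onz("wrist",x["at"],z,p).round(3).tolist()) for x in vision.pinpoint(n,"wrist")[:3]])
E
```

```text
3.05 [0.45107503 0.28288443 0.3318537 ] [ 3.14073414e+00  1.25340060e-03 -8.38880434e-02] [ 0.01568316 -0.61669466 -0.01853474]
copper_flashing [([163.1, 256.9], 0.76, [0.478, 0.283, 0.0])]
copper_flashing_edge [([118.1, 260.0], 0.7, [0.525, 0.276, 0.0])]
copper_flashing_tail [([203.8, 256.4], 0.68, [0.432, 0.288, 0.0])]
copper_flashing_rib [([188.3, 257.9], 0.92, [0.458, 0.284, 0.034]), ([250.5, 403.3], 0.42, [0.378, 0.137, 0.034])]
```

View pics/e_wrist.png

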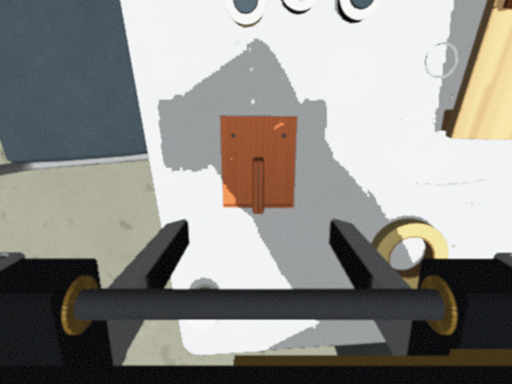

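```bash
python3 - <<'E'
from h import *
import pickle
p=pickle.load(open("e.pkl","rb")); im=cv2.imread("pics/e_wrist.png")
m=((im[:,:,2].astype(int)-im[:,:,0])>50).astype(np.uint8); m[:100]=0;m[220:]=0;m[:,:210]=0;m[:,310:]=0
cv2.imwrite("pics/e_c.png",cv2.resize(im[105:220,205:310],None,fx=5,fy=5,interpolation=2))
for r in(120,140,160,180,200):
    x=np.nonzero(m[r])[0];print(r,x.min(),x.max(),onz("wrist",(r,x.min()-.5),.004,p)[:2].round(4),onz("wrist",(r,x.max()+.5),.004,p)[:2].round(4))
for c in(228,240,275,290):
    y=np.nonzero(m[:,c])[0];print(c,y.min(),y.max(),onz("wrist",(y.min()-.5,c),.004,p)[:2].round(4),onz("wrist",(y.max()+.5,c),.004,p)[:2].round(4))
E
```

```text
120 221 296 [0.5264 0.3167] [0.5198 0.2382]
140 221 295 [0.5061 0.3191] [0.4995 0.2403]
160 222 294 [0.485  0.3205] [0.4785 0.2425]
180 223 293 [0.4632 0.322 ] [0.4567 0.2447]
200 223 293 [0.4406 0.3246] [0.434  0.2459]
228 116 206 [0.5302 0.3085] [0.4326 0.3194]
240 116 206 [0.5292 0.2962] [0.4314 0.306 ]
275 117 206 [0.5252 0.2602] [0.4282 0.267 ]
290 117 207 [0.5239 0.2448] [0.4256 0.2503]
```

View pics/e_c.png

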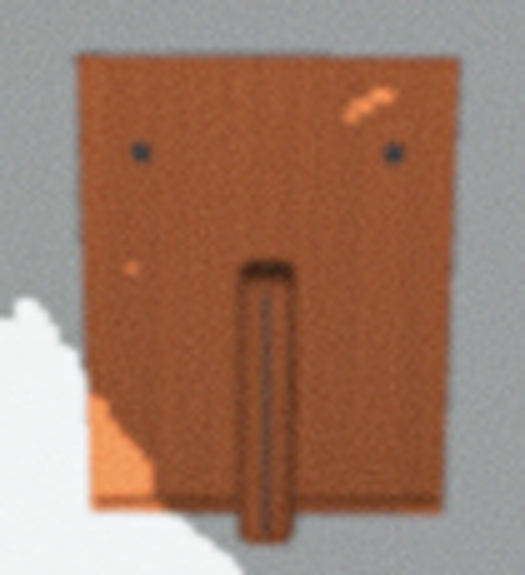

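Request:
{"api": "arm_command", "payload": {
  "plan": [-1, 0.014, 0.003, -0.2, -0.005, -1, 0.014, 0.003, -0.2, -0.005, -1, 0.014, 0.003, -0.312, -0.005, -1, 0.014, 0.003, -0.312, -0.005, -1, 0.014, 0.003, -0.312, -0.005]
}}

```text
time_s: 3.8
ee_pos: [0.457, 0.2835, 0.209]
eef_rot: [3.142, 0.0, -0.096]
force: [-0.4, -0.6, 1.8]
grip_width: 0.0937
```

```bash
python3 - <<'E'
from h import *
o=sensors.get_obs(); print(o["time_s"],o["ee_pos"],o["eef_rot"],o["force"])
im=vision.camera("wrist"); cv2.imwrite("pics/f_wrist.png",im)
E
```

```text
3.8 [0.45704105 0.2834624  0.20900601] [ 3.14153701e+00  9.70832367e-06 -9.60681044e-02] [-0.36068853 -0.58954991  1.80805428]
```

View pics/f_wrist.png

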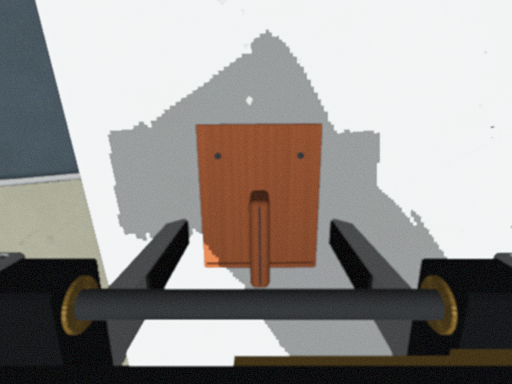

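Request:
{"api": "arm_command", "payload": {
  "plan": [1, 0, 0, 0, 0, 1, 0, 0, 0, 0, 1, 0, 0, 0, 0, 1, 0, 0, 0, 0, 1, 0, 0, 0, 0, 1, 0, 0, 0, 0, 1, 0, 0, 0, 0, 1, 0, 0, 0, 0, 1, 0, 0, 0, 0, 1, 0, 0, 0, 0],
  "newtons": 15
}}

```text
time_s: 4.85
ee_pos: [0.4565, 0.2839, 0.2078]
eef_rot: [3.142, 0.0, -0.095]
force: [0.3, -0.3, -0.0]
grip_width: 0.0171
```

Request:
{"api": "arm_command", "payload": {
  "plan": [1, 0, 0, 0, 0, 1, 0, 0, 0, 0, 1, 0, 0, 0, 0, 1, 0, 0, 0, 0, 1, 0, 0, 0.05, 0, 1, 0, 0, 0.1, 0, 1, 0, 0, 0.2, 0, 1, 0, 0, 0.3, 0, 1, 0, 0, 0.3, 0, 1, 0, 0, 0.3, 0, 1, 0, 0, 0.3, 0]
}}

```text
time_s: 5.95
ee_pos: [0.4563, 0.2839, 0.3265]
eef_rot: [3.14, 0.002, -0.095]
force: [-0.4, -1.0, -1.5]
grip_width: 0.0119
```

```bash
python3 - <<'E'
from h import *
o=sensors.get_obs(); print(o["time_s"],o["ee_pos"],o["eef_rot"],o["force"])
im=vision.camera("wrist"); cv2.imwrite("pics/g_wrist.png",im)
im=vision.camera("scene"); cv2.imwrite("pics/g_scene.png",cv2.resize(im[90:260,150:350],None,fx=3.5,fy=3.5))
E
```

```text
5.95 [0.45629468 0.2838648  0.32646544] [ 3.14040708e+00  1.84051101e-03 -9.50594308e-02] [-0.36744322 -1.00640889 -1.5063774 ]
```

View pics/g_wrist.png

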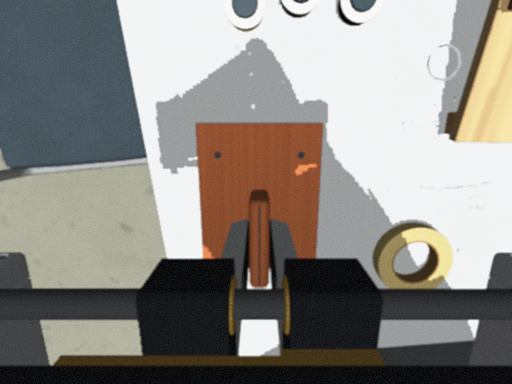

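View pics/g_scene.png

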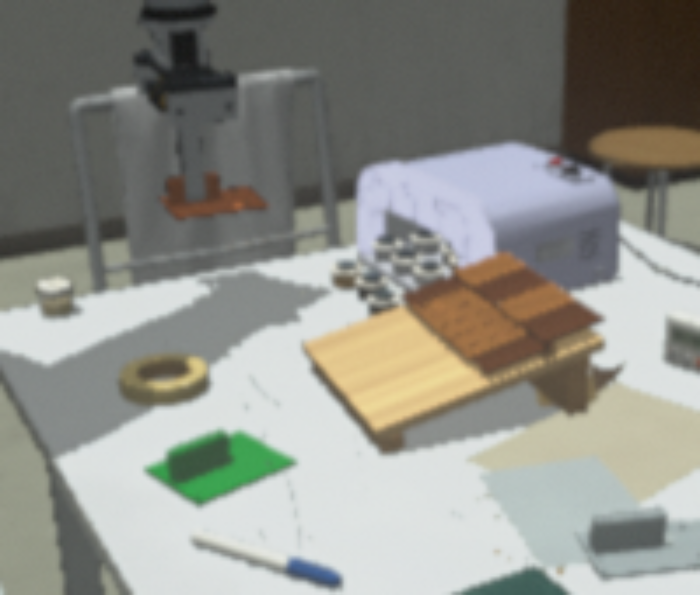

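Request:
{"api": "arm_command", "payload": {
  "plan": [1, 0.03, -0.1, 0, 0, 1, 0.06, -0.2, 0, 0, 1, 0.106, -0.3, 0, 0, 1, 0.106, -0.4, 0, 0, 1, 0.106, -0.5, 0, 0, 1, 0.106, -0.6, 0, 0, 1, 0.106, -0.68, 0, 0, 1, 0.106, -0.733, 0, 0, 1, 0.106, -0.733, -0.066, 0, 1, 0.106, -0.733, -0.066, 0, 1, 0.106, -0.733, -0.066, 0]
}}

```text
time_s: 7.15
ee_pos: [0.499, -0.009, 0.3011]
eef_rot: [-3.142, 0.002, -0.095]
force: [0.1, -0.4, -0.5]
grip_width: 0.0121
```

```bash
cat > look.py <<'E'
from h import *
import sys,pickle
k=sys.argv[1]
from fit import dk
q=[.582,-.017,.048,-.095]
R,t=dk(q)
o=sensors.get_obs(); print(o["time_s"],o["ee_pos"].round(4),o["eef_rot"].round(4),o["force"].round(2),o["grip_width"])
p=par("wrist"); im=vision.camera("wrist"); pickle.dump((p,o),open(k+".pkl","wb")); cv2.imwrite(f"pics/{k}_w.png",im)
s=vision.camera("scene"); cv2.imwrite(f"pics/{k}_s.png",cv2.resize(s[140:240,210:340],None,fx=5.5,fy=5.5,interpolation=2))
v=im.copy()
for X in([0,.065,.008],[0,-.065,.008],[-.105,.1,0],[-.105,-.1,0]):
    r,c=proj("wrist",R@np.array(X)+t,p); cv2.circle(v,(int(round(c)),int(round(r))),3,(255,0,255),1)
cv2.imwrite(f"pics/{k}_v.png",v)
E
python3 look.py i
```

```text
7.15 [ 0.499  -0.009   0.3011] [-3.1415e+00  1.9000e-03 -9.4900e-02] [ 0.12 -0.45 -0.54] 0.012126170418021835
```

View pics/i_v.png

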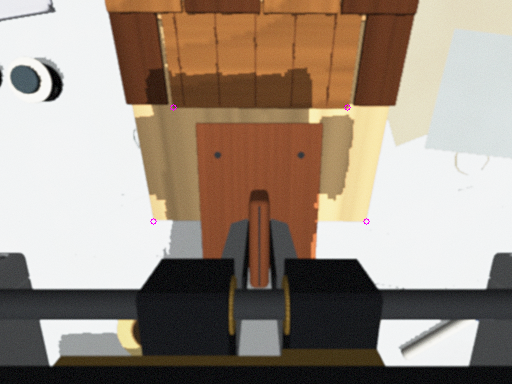

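View pics/i_s.png

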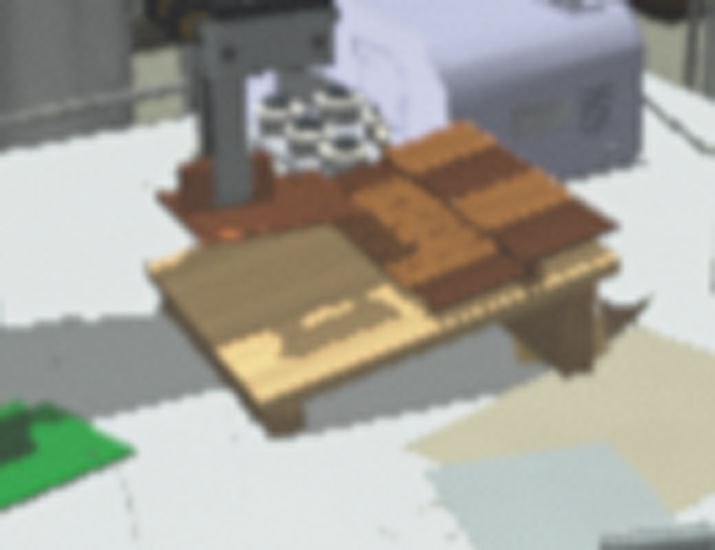

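```bash
python3 -c "
import cv2
v=cv2.imread('pics/i_w.png');cv2.imwrite('pics/i_z.png',cv2.resize(v[60:230,120:400],None,fx=2.8,fy=2.8,interpolation=2))"
```

```text
(no output)
```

View pics/i_z.png

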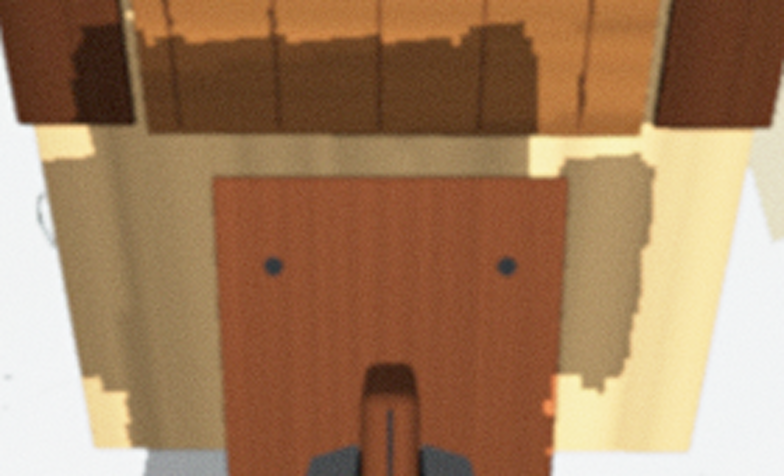

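Request:
{"api": "arm_command", "payload": {
  "plan": [1, 0, 0, -0.06, 0, 1, 0, 0, -0.1, 0, 1, 0, 0, -0.115, 0, 1, 0, 0, -0.12, 0, 1, 0, 0, -0.125, 0, 1, 0, 0, -0.13, 0, 1, 0, 0, -0.13, 0]
}}

```text
time_s: 7.95
ee_pos: [0.4991, -0.0092, 0.2499]
eef_rot: [-3.142, -0.001, -0.095]
force: [-1.0, 0.9, 1.3]
grip_width: 0.0116
```

```bash
python3 look.py j;python3 -c "
import cv2
v=cv2.imread('pics/j_v.png');cv2.imwrite('pics/j_z.png',cv2.resize(v[60:230,120:400],None,fx=2.8,fy=2.8,interpolation=2))"
```

```text
7.95 [ 0.4991 -0.0092  0.2499] [-3.1415e+00 -1.1000e-03 -9.5100e-02] [-0.95  0.89  1.25] 0.011634596353662577
```

View pics/j_z.png

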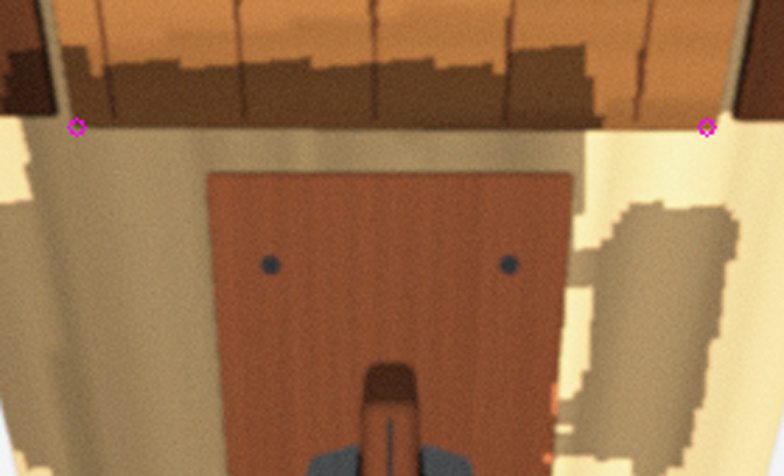

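View pics/j_s.png

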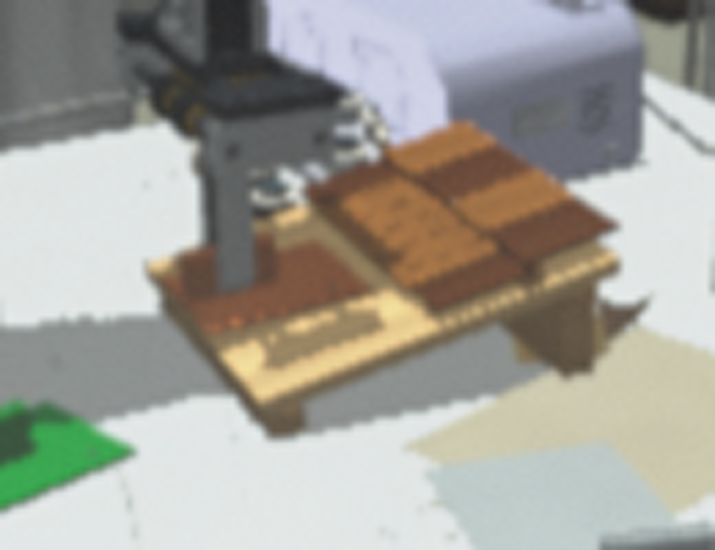

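Request:
{"api": "arm_command", "payload": {
  "plan": [1, -0.002, 0, -0.005, 0, 1, -0.003, 0, -0.01, 0, 1, -0.005, 0, -0.015, 0, 1, -0.006, 0, -0.02, 0, 1, -0.006, 0, -0.02, 0]
}}

```text
time_s: 8.55
ee_pos: [0.4964, -0.0093, 0.2411]
eef_rot: [3.142, 0.001, -0.095]
force: [0.3, -0.4, -0.2]
grip_width: 0.0119
```

```bash
python3 look.py k;python3 -c "
import cv2
v=cv2.imread('pics/k_v.png');cv2.imwrite('pics/k_z.png',cv2.resize(v[60:230,120:400],None,fx=2.8,fy=2.8,interpolation=2))"
```

```text
8.55 [ 0.4964 -0.0093  0.2411] [ 3.1415e+00  5.0000e-04 -9.5200e-02] [ 0.28 -0.4  -0.2 ] 0.01190565814850877
```

View pics/k_z.png

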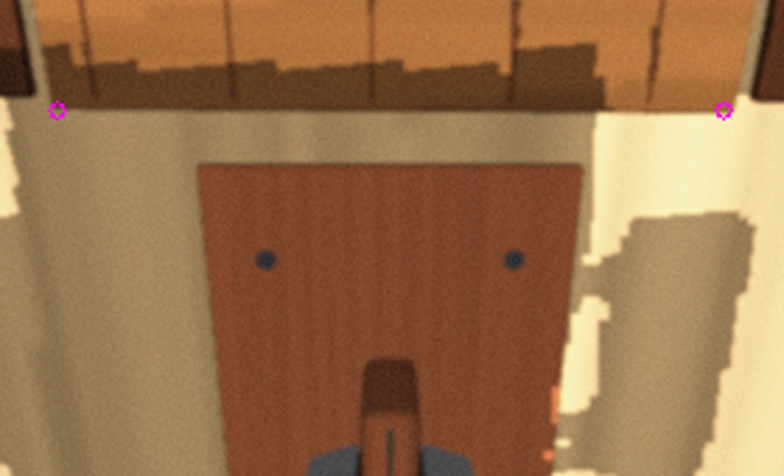

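View pics/k_s.png

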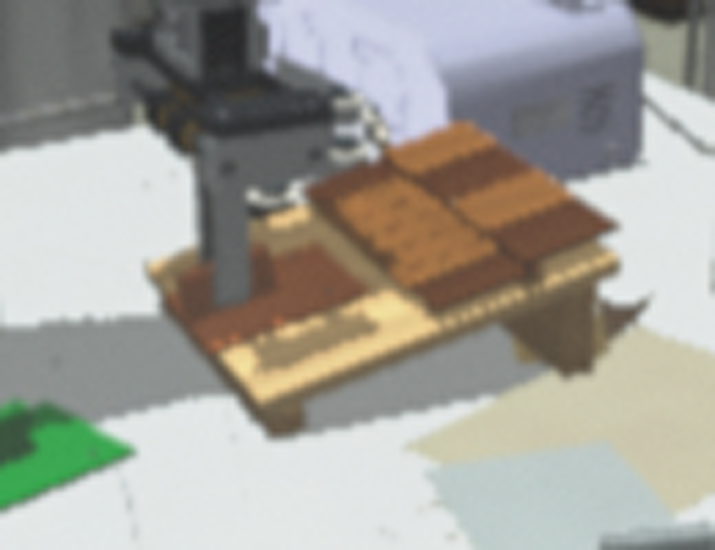

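Request:
{"api": "arm_command", "payload": {
  "plan": [1, -0.001, 0, -0.005, 0, 1, -0.002, 0, -0.01, 0, 1, -0.002, 0, -0.01, 0]
}}

```text
time_s: 8.95
ee_pos: [0.4962, -0.0093, 0.2385]
eef_rot: [-3.142, -0.003, -0.095]
force: [-1.4, 1.1, 12.7]
grip_width: 0.0118
```

Request:
{"api": "arm_command", "payload": {
  "plan": [1, 0, 0, -0.003, 0, 1, 0, 0, -0.006, 0, 1, 0, 0, -0.006, 0]
}}

```text
time_s: 9.25
ee_pos: [0.4965, -0.0093, 0.2368]
eef_rot: [-3.142, -0.004, -0.095]
force: [-1.1, 1.4, 18.6]
grip_width: 0.012
```

```bash
python3 look.py l;python3 -c "
import cv2
v=cv2.imread('pics/l_v.png');cv2.imwrite('pics/l_z.png',cv2.resize(v[60:230,120:400],None,fx=2.8,fy=2.8,interpolation=2))"
```

```text
9.25 [ 0.4965 -0.0093  0.2368] [-3.1415 -0.004  -0.0951] [-1.07  1.44 18.62] 0.01195459845538987
```

View pics/l_z.png

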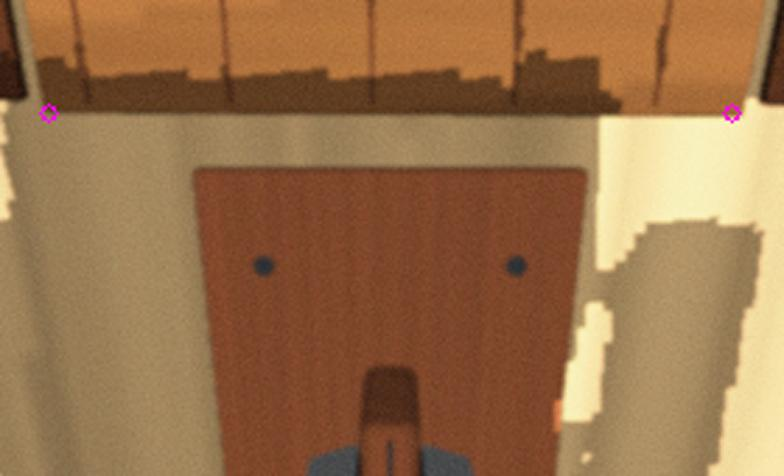

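View pics/l_s.png

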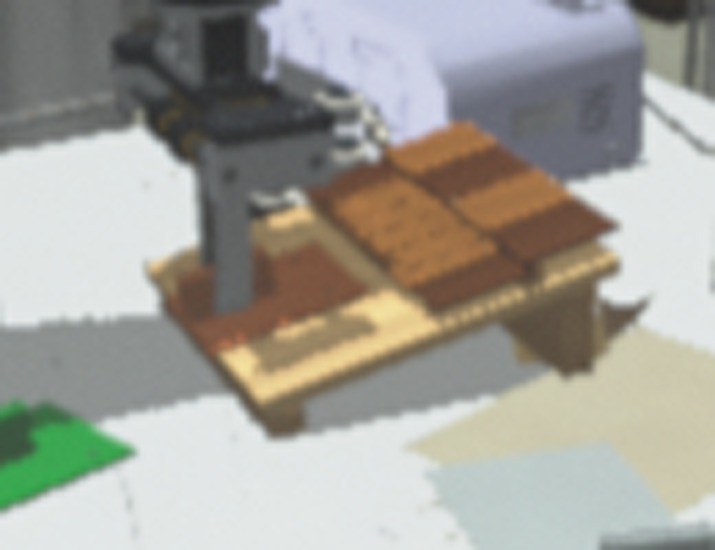

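```bash
python3 - <<'E'
from h import *
import pickle
from fit import dk
R,t=dk([.582,-.017,.048,-.095]); p,o=pickle.load(open("l.pkl","rb"))
def ond(rc,z):
    c,d=ray("wrist",rc,p); c2=R.T@(c-t); d2=R.T@d; return (c2+d2*(z-c2[2])/d2[2]).round(4)
f=lambda u,v:((v+.5)/2.8+60-.5,(u+.5)/2.8+120-.5)
for u,v,z in((193,169,.004),(586,170,.004),(264,266,.004),(516,266,.004),(49,113,.008),(732,114,.008)): print(ond(f(u,v),z))
print(R.T@(o["ee_pos"]-t))
E
```

```text
[-0.0116  0.0397  0.004 ]
[-0.0118 -0.0393  0.004 ]
[-0.0319  0.0269  0.004 ]
[-0.0319 -0.0266  0.004 ]
[-0.0002  0.065   0.008 ]
[-0.0003 -0.065   0.008 ]
[-0.04476196 -0.00041801  0.20254464]
```

Request:
{"api": "arm_command", "payload": {
  "plan": [1, 0, 0, 0.004, 0, 1, 0.012, -0.001, 0.0066, 0, 1, 0.024, -0.002, 0.0091, 0, 1, 0.036, -0.003, 0.0117, 0, 1, 0.036, -0.003, 0.0117, 0]
}}

```text
time_s: 9.85
ee_pos: [0.5108, -0.0105, 0.2398]
eef_rot: [3.142, -0.001, -0.095]
force: [1.9, 0.3, 3.9]
grip_width: 0.0117
```

```bash
cat > m.py <<'E'
from h import *
import sys,pickle
k=sys.argv[1]
v=cv2.imread(f'pics/{k}_v.png');cv2.imwrite(f'pics/{k}_z.png',cv2.resize(v[40:230,120:400],None,fx=2.8,fy=2.8,interpolation=2))
from fit import dk
R,t=dk([.582,-.017,.048,-.095]); p,o=pickle.load(open(k+".pkl","rb")); print("tcp deck",R.T@(o["ee_pos"]-t))
im=cv2.imread(f'pics/{k}_w.png')
# dark nail heads on plate -> deck coords at z=4mm
g=im.astype(int).sum(2)
c=[]
m=(im[:,:,2].astype(int)<90)&(abs(im[:,:,2].astype(int)-im[:,:,0])<40); m[:100]=0;m[185:]=0;m[:,:195]=0;m[:,325:]=0
n,_,st,ce=cv2.connectedComponentsWithStats(m.astype(np.uint8))
for s,q in zip(st[1:],ce[1:]):
    if 6<s[4]<90:
        a,d=ray("wrist",(q[1],q[0]),p); a2=R.T@(a-t);d2=R.T@d; print(s[4],q.round(1),(a2+d2*(.004-a2[2])/d2[2]).round(4))
E
python3 look.py n; python3 m.py l; python3 m.py n
```

```text
9.85 [ 0.5108 -0.0105  0.2398] [ 3.1416e+00 -9.0000e-04 -9.5100e-02] [1.91 0.33 3.95] 0.01168656143466151
tcp deck [-0.04476196 -0.00041801  0.20254464]
35 [213.8 154.6] [-0.0319  0.027   0.004 ]
38 [303.9 154.6] [-0.0319 -0.0266  0.004 ]
tcp deck [-0.03005843 -0.00031365  0.20247912]
38 [213.9 154.7] [-0.0178  0.027   0.004 ]
38 [304.1 154.6] [-0.0178 -0.0266  0.004 ]
```

View pics/n_z.png

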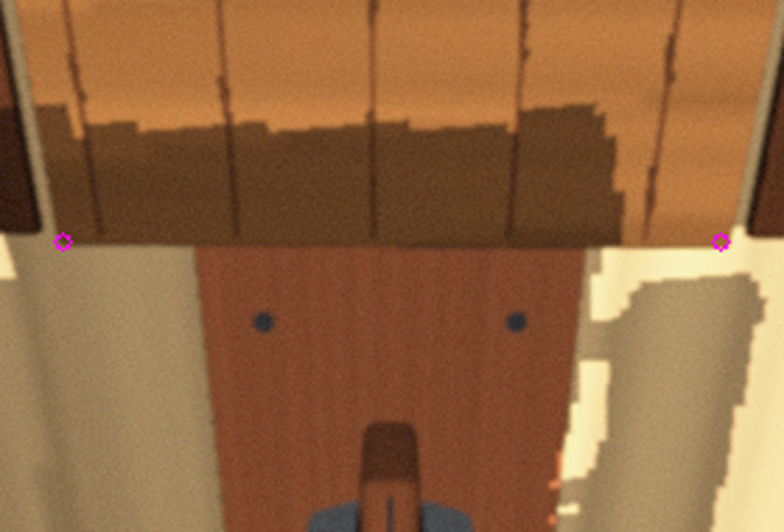

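Request:
{"api": "arm_command", "payload": {
  "plan": [1, 0.0125, -0.001, 0.0027, 0, 1, 0.025, -0.002, 0.0053, 0, 1, 0.0375, -0.0035, 0.008, 0, 1, 0.05, -0.005, 0.0107, 0, 1, 0.0625, -0.006, 0.0133, 0, 1, 0.0755, -0.007, 0.016, 0, 1, 0.0755, -0.007, 0.016, 0]
}}

```text
time_s: 10.65
ee_pos: [0.5409, -0.0133, 0.2462]
eef_rot: [3.142, -0.001, -0.095]
force: [1.6, -0.1, 3.0]
grip_width: 0.0118
```

```bash
python3 look.py o; python3 m.py o
```

```text
10.65 [ 0.5409 -0.0133  0.2462] [ 3.1416e+00 -8.0000e-04 -9.5100e-02] [ 1.55 -0.07  3.01] 0.011807353657463559
tcp deck [ 0.00088969 -0.00022327  0.20248371]
```

View pics/o_z.png

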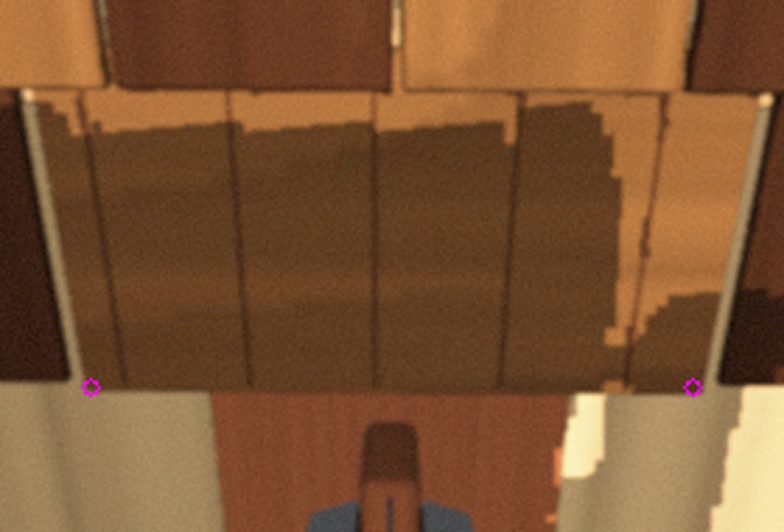

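View pics/o_s.png

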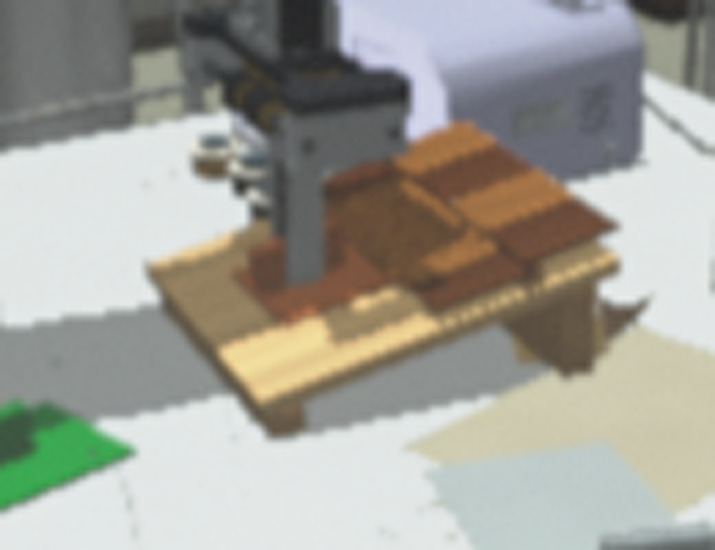

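Request:
{"api": "arm_command", "payload": {
  "plan": [1, 0, 0, -0.0015, 0, 1, 0, 0, -0.003, 0, 1, 0, 0, -0.003, 0, 1, 0, 0, -0.003, 0]
}}

```text
time_s: 11.15
ee_pos: [0.5404, -0.0132, 0.2461]
eef_rot: [3.142, -0.001, -0.095]
force: [-4.8, 0.1, 13.1]
grip_width: 0.0121
```

```bash
python3 look.py r; python3 m.py r; python3 - <<'E'
from h import *
vision.camera("top"); 
im=vision.camera("top");cv2.imwrite("pics/r_t.png",cv2.resize(im[120:280,120:380],None,fx=3,fy=3,interpolation=2))
E
```

```text
11.15 [ 0.5404 -0.0132  0.2461] [ 3.1415e+00 -1.2000e-03 -9.5000e-02] [-4.83  0.11 13.07] 0.01212906909919847
tcp deck [ 0.00028132 -0.00020906  0.20246481]
```

View pics/r_z.png

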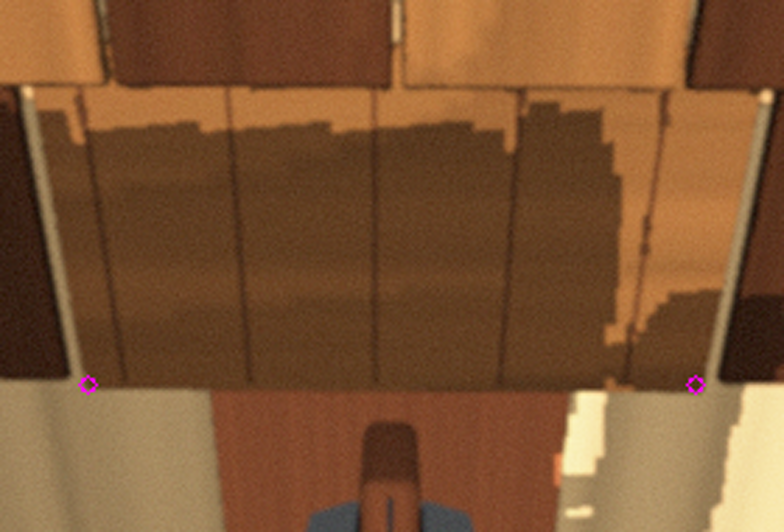

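View pics/r_s.png

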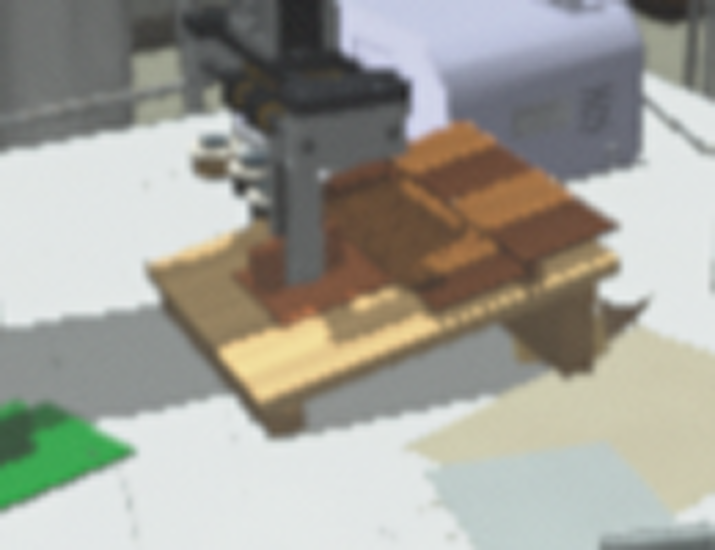

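View pics/r_t.png

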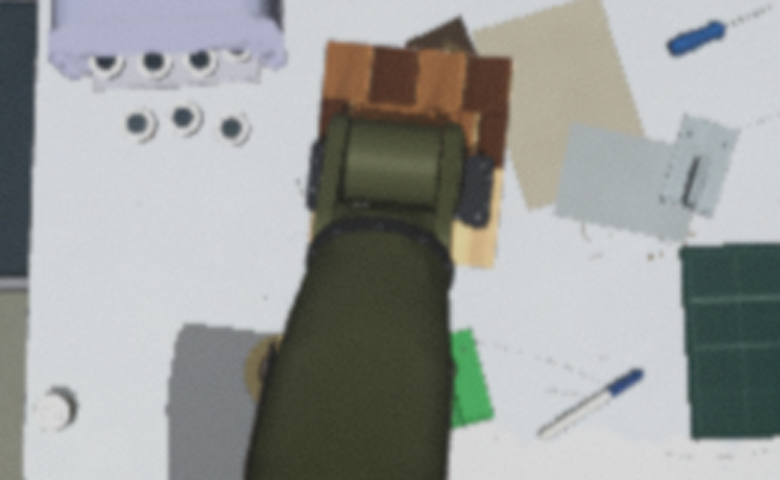

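Request:
{"api": "arm_command", "payload": {
  "plan": [1, 0, 0, 0, 0, 1, 0, 0, 0, 0, 1, 0, 0, 0, 0, 1, 0, 0, 0, 0, 1, 0, 0, 0, 0, 1, 0, 0, 0, 0]
}}

```text
time_s: 11.95
ee_pos: [0.5404, -0.0132, 0.2461]
eef_rot: [3.142, -0.001, -0.095]
force: [-5.1, 0.9, 14.4]
grip_width: 0.0122
```

```bash
python3 -c "
from station import job
print(job.hand_in())"
```

```text
the job is handed in; nothing more can be done
None
```

I picked the copper flashing up by its rib and laid it flat on the bare board, where it pivoted to the roof pitch in a light 15 N grip. I then slid it up under the wide shingle, pressed it down and handed in at about 12 s, still gripped and pressed.

Last checks:
- **Position:** the plain edge is about 33 mm under the shingle. I worked this out from the tool position, because the edge is hidden. Just before it went under, the images showed it centred within 1 mm and square with the shingle.
- **Shingle:** its lower edge stayed within about 2 mm of where it should lie, by eye against the projected corners, so it looks down.
- **Push and grip:** the wrist force held at 13–14 N for the last 0.8 s. The fingers were closed on the rib at 12 mm with the grip set to 15 N.
- **Flatness:** the images showed the plate flat when pressed on the bare board. I could not measure the tucked-in part directly.
- **Other things:** those visible in the last top view looked unmoved. The tape was partly hidden by the arm, and the mixing cup lay outside the cropped picture.

No check failed or disagreed.

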